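Push the row of chocolate blocks home and shut the keeper

ROBOT

A 7-joint arm with a two-finger parallel gripper is mounted at the origin on the work surface. World frame = base frame: x ahead of the robot, y to its left, z up, the work surface at z = 0. Lengths are in m, angles in rad, forces in N, time in s.
With the tool pointing down it reaches from about 0.4 to 0.85 m from the base axis. Payload 10.4 kg.
Tool frame: the origin (TCP) lies between the finger pads; the fingertips stand 22 mm ahead of it and the grasp point (between the pads) lies 3 mm ahead of it; z points along the fingers, y is the line along which they close (so a half turn about z gives the same grasp; the last joint's range is limited). The gripper opens to 85 mm and grips with 20 to 120 N. Pads are 22 mm wide; open, the fingers measure 114 mm over their backs; the gripper's body (76 mm by 85 mm) begins 54 mm behind the grasp point. The pads swing forward as they close: fully open they stand 13 mm farther back than shut.
Start: joints at [-1.244, 0.332, -0.065, 1.46, 0.022, 1.35, -0.088], TCP at [0.214, 0.587, 0.253] pointing down, gripper open.
Joint ranges: [-2.6, 2.6], [-0.5, 2.12], [-1.47, 1.34], [0.16, 2.42], [-1.27, 4.41], [0.06, 2.06], [-2.6, 2.6]. Speed limits (rad/s): [2.22, 2.22, 2.79, 2.79, 3.14, 3.14, 3.14].

INTERFACE

Orientations are given as a unit quaternion [x, y, z, w].
In Python, from workcell import manip, camera, ticket, boxes_of, outline_of gives the robot as it stands.
- The arm moves only by the tool carry_out, never from a script. Its argument "deltas" is a list of rows, each a list of 5 numbers: the shift along the tool's x, y, z as a fraction of full scale, then the turn about the tool's z as a fraction of full scale, then the opening, from -1 (shut) to 1 (fully open), so that 0 is half open. In form: [[tx, ty, tz, spin, gripper], ...]. A call has 1 to 20 rows; each row is the pose to reach, as a shift and turn from the pose commanded when the call began, along the tool's axes at that moment; what a row does not reach only later rows make up. Full scale, the value 1, is 150 mm for a shift and 30 degrees for a turn. A row lasts 1/8 s, in which the tool goes at most 62.5 mm and 10.7 degrees, less where a joint would pass 70% of its speed; a pose out of reach is approached as far as the arm can. A call with a number of a shift or a turn outside -1 to 1 is refused whole. A call with a gripper value outside its range is refused whole. The fingers move at their own pace and stop on an object; "force" is the grip in N (left out, the last holds). Time passes only in rows, so rows that repeat a pose let the fingers close. It gives the time, the measured TCP pose, the force, the opening and the grip force at its end, in the units of the state.
- manip.get_obs(): the state, without advancing time (a new reading comes with each control period).
- camera(name): name is "side" or "top"; returns a dict with "img" (420x560x3 uint8, red, green, blue), "depth" (420x560 float32, m along the optical axis (not along the pixel's ray), 0 where there is no reading), "vertical_fov" (degrees; the focal length in pixels is half the picture's height over the tangent of half this angle, whatever the lens; pixels are square), "cx", "cy" (the principal point, pixels), "k1" (the pictures are not rectified: a ray, as slopes to the right and down, at radius r is drawn at 1 + k1 r^2 times it, then the intrinsics apply), "R" (3x3) and "t" (3): a world point X has camera coordinates R X + t. Camera axes: x right, y down, z forward; pixel columns grow to the right and rows downward; lengths in m; the calibration is good to about 2 mm. A picture is of the moment at which its call begins.
- ticket.hand_in(): hands the job in; it is judged then, once.
Trained networks look in a picture, given as the dict that the camera call returned (one of the last four; its "shot" number tells which), for a name from the list of things; names that differ only in an ending like _2 or _b are one class to them, and where a whole thing is asked for, a point or a joint stands for the part that bears it (a point fixed in the world has none). Each returns a list of dicts, best first, with "conf" (0 to 1); they miss things now and then, are a little off and sometimes report something else, mostly with a low value. They report only what shows in the picture. A call takes as long as a camera call. They do not tell look-alikes from the thing itself.
- boxes_of(query, picture): "position" ([x, y, z] in m, in world coordinates, good to about 4 mm: the middle of the surface that is visible of it).
- outline_of(query, picture): "region" (420x560 bool, what is visible of it).
The state is a dict: "clock": time; "joint_pos": joint angles; "joint_velocities": joint speeds; "tau": joint torques, N m; "position": TCP position; "ee_rot": TCP orientation; "ft_force": force on the tool from outside, world axes, zero at the start; "torque": the same for the moment, N m; "grip_width": opening from 0.0 (shut) to 1.0 (fully open); "grasp_force": force on a finger pad.
Only numpy, scipy, OpenCV 4.12 (cv2) and the standard library are available. Lean on these libraries where they do the work, as an engineer would, in place of code of your own. Each camera call takes 0.05 s, during which the arm holds its last target. There are 200 camera calls.

TASK

Push the row of five gold-wrapped chocolate blocks along the packing rail from behind, as one closed-up train, until it is fully home against the blue end stop. Then push the keeper arm with the orange knob fully shut behind the row. Do it all with the fingertips, without lifting or tipping any block, and leave everything else on the table where it is.

Things in the scene. Friction and masses are not known exactly. Their poses are not given: they have to be found in the camera images.
- rail: Fixed packing rail: floor plate 90 x 365 mm, its top 8 mm above the table, between low side fences (channel 70 mm wide, fence tops 16 mm above the table). Origin: on the table, on the channel's centre line. y runs along the rail to the blue end stop (inner face at y = 150 mm, 42 mm tall); open infeed end at y = -200 mm. x points across, to the side with the keeper.
- block1: Gold-wrapped chocolate block, the foremost, nearest the stop; 66 mm across the rail, 36 mm along it, 28 mm tall, about 60 g, flat in the channel. Origin at the centre of its underside, axes parallel to the rail's. The five lie in numbered order, touching; the row needs up to about 5 N to slide. Home: centre at rail y = 132 mm.
- block2: Gold-wrapped chocolate block, second; 66 mm across the rail, 36 mm along it, 28 mm tall, about 60 g, flat in the channel. Origin at the centre of its underside, axes parallel to the rail's. The five lie in numbered order, touching; the row needs up to about 5 N to slide. Home: centre at rail y = 96 mm.
- block3: Gold-wrapped chocolate block, third; 66 mm across the rail, 36 mm along it, 28 mm tall, about 60 g, flat in the channel. Origin at the centre of its underside, axes parallel to the rail's. The five lie in numbered order, touching; the row needs up to about 5 N to slide. Home: centre at rail y = 60 mm.
- block4: Gold-wrapped chocolate block, fourth; 66 mm across the rail, 36 mm along it, 28 mm tall, about 60 g, flat in the channel. Origin at the centre of its underside, axes parallel to the rail's. The five lie in numbered order, touching; the row needs up to about 5 N to slide. Home: centre at rail y = 24 mm.
- block5: Gold-wrapped chocolate block, the rearmost, nearest the open end; 66 mm across the rail, 36 mm along it, 28 mm tall, about 60 g, flat in the channel. Origin at the centre of its underside, axes parallel to the rail's. The five lie in numbered order, touching; the row needs up to about 5 N to slide. Home: centre at rail y = -12 mm.
- keeper (a joint): Angle of the keeper, a level steel arm 75 mm long, 10 mm wide, 22 to 32 mm above the table, on an upright pivot. 0: open, pointing to the infeed end and 0.436 rad outwards. Grows as it swings in over the fence and channel (clockwise from above) to its stop at 2.007: shut, pointing to rail -x, front face 6 mm behind the home row. Stays where left; about 1 N moves it; blocks in its way stop it.
- keeper_pivot (a point): Keeper's pivot axis at mid-height of the arm, 27 mm above the table, at x = 58 mm, y = -41 mm of the rail's frame; the pivot hub has 9 mm radius.
- keeper_knob (a point): Middle of the upright orange knob on the keeper arm, 65 mm out from the pivot axis and 42 mm above the table; 14 mm in diameter, reaching from 32 to 52 mm above the table.
- bar_stack: Bystander, to be left alone: neat stack of eight gold bars, 45 x 85 mm, 48 mm tall, beside the rail on its -x side. Origin at the underside.
- sticker_roll: Bystander, to be left alone: gold sticker roll in a grey holder, 60 x 70 mm, 54 mm tall, beyond the stop end of the rail. Origin at the underside.
- scraper: Bystander, to be left alone: spatula, 200 mm long, lying flat on the +x side of the rail near the stop end. Origin at the underside.
- choc_tray: Bystander, to be left alone: shallow aluminium tray 260 x 200 mm, 18 mm tall, with unwrapped chocolate bars. Origin at the underside.
- card_stack: Bystander, to be left alone: stack of white cards 150 x 110 mm, 30 mm tall. Origin at the underside.
- foil_core: Bystander, to be left alone: upright roll of gold foil, 56 mm in diameter, 110 mm tall. Origin at the underside.
- sanitiser: Bystander, to be left alone: clear bottle 60 mm in diameter, 150 mm tall. Origin at the underside.
Mind the look-alikes: they are no part of the job. Leave any pink or purple look-alike of the block5 alone.

How it is judged:
On the way, in this order (a step that is already met when the one before it is completed fails the run):
1. all five blocks are home against the stop, in the channel (y of block1 in the frame of rail between 0.129 and 0.136 m and x of block1 in the frame of rail between -0.006 and 0.006 m and z of each of block1, block2, block3, block4, block5 in the frame of rail below 0.012 m and y of block2 in the frame of rail between 0.0925 and 0.1 m and x of block2 in the frame of rail between -0.006 and 0.006 m and y of block3 in the frame of rail between 0.056 and 0.064 m and x of block3 in the frame of rail between -0.006 and 0.006 m and y of block4 in the frame of rail between 0.0195 and 0.028 m and x of block4 in the frame of rail between -0.006 and 0.006 m and y of block5 in the frame of rail between -0.017 and -0.008 m and x of block5 in the frame of rail between -0.006 and 0.006 m), for 0.2 s.
2. the keeper is fully shut behind the row (value of joint keeper above 1.93 rad), for 0.2 s.
At the end, for the whole second after the job is handed in: All five blocks lie flat in the channel, closed up and home against the stop (foremost within 3 mm, rearmost within 5 mm of its home place), the keeper is shut (above 1.93 of 2.007 rad), and all is at rest (all of step 1 and value of joint keeper above 1.93 rad and linear speed of each of block1, block2, block3, block4, block5 below 0.01 m/s and velocity of joint keeper between -0.05 and 0.05 rad/s); the robot touches nothing.
It fails at once if a chocolate block is lifted or tipped (height (world z) of any of block1, block2, block3, block4, block5 above 0.018 m or angle between any of block1, block2, block3, block4, block5's own z axis and vertical above 0.3 rad).
It fails at once if the row is pulled apart (more than 25 mm of gaps in all) (distance between block1 and block5 above 0.169 m).
It fails at once if a bystander is moved by more than 15 mm (distance of any of bar_stack, sticker_roll, scraper, choc_tray, card_stack, foil_core, sanitiser from where it was at the start of the episode above 0.015 m).
It also fails if it takes over 51 s, if anything falls off the work surface, if the arm or the gripper's body presses on something with over 40 N, if the wrist force passes 120 N, or if a joint passes its speed limit or range.

## Working session

There is one attempt and no reset: what is moved stays moved. The work goes in short steps, Python scripts to look and compute and a tool call to move; the robot and the scene stay as the last step left them, time stands still between calls to the robot, and variables do not carry over. Pictures are saved under pics/ and viewed, at most 10 in all, crops included, and the job is handed in when it is done.

Besides the shell and the picture viewer there is one more tool, called after "Emit:" in YAML: its name, and indented under it one key for each argument. carry_out: Moves the arm, as the interface text tells. Its arguments: {"type":"object","properties":{"deltas":{"type":"array","items":{"type":"array","items":{"type":"number"}}},"force":{"type":"number"}},"required":["deltas"]}

```bash
mkdir -p pics
cat > h.py <<'E'
import numpy as np, cv2
from workcell import manip, camera, ticket, boxes_of, outline_of
def K(p):
    h=p["img"].shape[0]; f=h/2/np.tan(np.radians(p["vertical_fov"])/2)
    return f,p["cx"],p["cy"]
def ray(p,u,v):
    f,cx,cy=K(p); d=np.array([(u-cx)/f,(v-cy)/f]); s=d.copy()
    for _ in range(20): s=d/(1+p["k1"]*(s@s))
    return np.array([s[0],s[1],1.])
def at_z(p,u,v,z):
    R=np.array(p["R"]);t=np.array(p["t"]); c=-R.T@t; d=R.T@ray(p,u,v)
    return c+d*(z-c[2])/d[2]
def proj(p,X):
    c=np.array(p["R"])@np.array(X)+p["t"]; s=c[:2]/c[2]; s=s*(1+p["k1"]*(s@s)); f,cx,cy=K(p)
    return s*f+[cx,cy]
def save(p,n): cv2.imwrite("pics/"+n,p["img"][:,:,::-1])
E
python3 - <<'E'
from h import *
for n in("top","side"):
    p=camera(n); save(p,n+"0.png"); print(n,-np.array(p["R"]).T@p["t"])
    for q in("rail","block1","keeper","keeper_knob","bar_stack"):
        for b in boxes_of(q,p)[:7]: print(q,np.round(b["position"],3),round(b["conf"],2))
o=manip.get_obs();print(o["clock"],o["position"],o["ee_rot"])
E
```

```text
top [0.36564661 0.00482047 1.46959054]
rail [0.538 0.08  0.011] 0.62
block1 [ 0.546 -0.018  0.039] 0.83
block1 [0.536 0.02  0.037] 0.78
block1 [ 0.406 -0.111  0.029] 0.77
block1 [ 0.555 -0.087  0.037] 0.73
block1 [0.534 0.056 0.032] 0.71
block1 [ 0.679 -0.152  0.031] 0.7
block1 [ 0.547 -0.051  0.034] 0.67
keeper [ 0.607 -0.031  0.034] 0.48
keeper_knob [ 0.607 -0.029  0.032] 0.59
bar_stack [0.408 0.086 0.047] 0.57
side [0.49761546 1.28780801 1.17098354]
rail [0.539 0.101 0.012] 0.67
block1 [ 0.559 -0.087  0.04 ] 0.65
block1 [0.544 0.024 0.039] 0.54
block1 [ 0.403 -0.108  0.03 ] 0.51
block1 [ 0.552 -0.007  0.034] 0.47
block1 [ 0.676 -0.132  0.026] 0.47
keeper [ 0.606 -0.026  0.034] 0.64
keeper_knob [ 0.606 -0.019  0.029] 0.52
bar_stack [0.413 0.109 0.047] 0.65
0.6 [0.21417305 0.58719114 0.2533458 ] [ 1.74006484e-01  9.84744505e-01  5.90556910e-05 -5.08193129e-06]
```

View pics/top0.png

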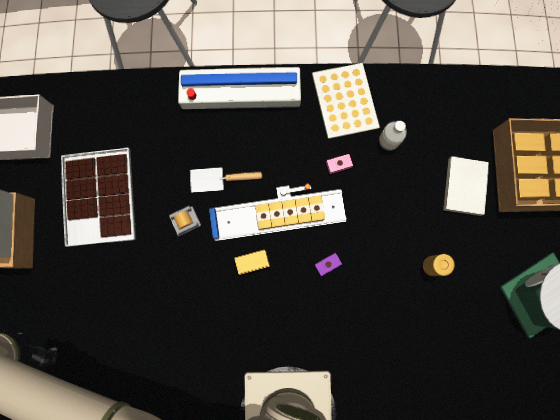

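View pics/side0.png

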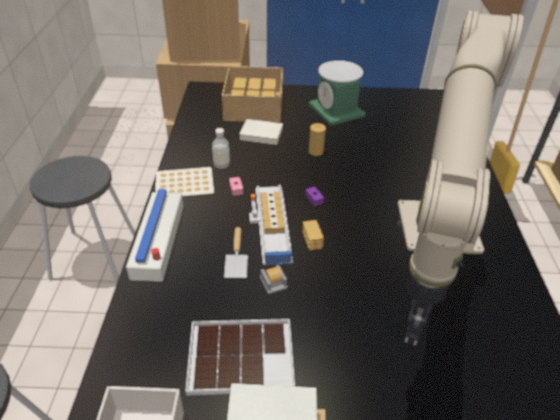

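Top view: the rail runs from the blue stop at (214,223) to the open end at (344,205). The gold row is at about (257–325, 213), and the keeper pivot and knob are at (284,191) and (307,187). Look-alikes are the pink block (340,163), the purple block (328,264) and the gold bar stack (252,262). I choose the gold row inside the rail, whose rearmost block is at (317,208).

Run:
```python
from h import *
p=camera("top")
c=p["img"][175:250,200:355]; cv2.imwrite("pics/crop1.png",cv2.resize(c,None,fx=5,fy=5,interpolation=cv2.INTER_CUBIC)[:,:,::-1])
m=outline_of("rail",p)[0]["region"]
img=p["img"].astype(int); hsv=cv2.cvtColor(p["img"],cv2.COLOR_RGB2HSV)
# rail pixels near -> world at z=.012
ys,xs=np.nonzero(((p["img"].max(2)>60))); k=(xs>203)&(xs<352)&(ys>180)&(ys<245); 
mm=np.zeros(m.shape,np.uint8); mm[ys[k],xs[k]]=1
n,l,s,_=cv2.connectedComponentsWithStats(mm); i=1+np.argmax(s[1:,4]); yy,xx=np.nonzero(l==i)
W=np.array([at_z(p,u,v,.016)[:2] for u,v in zip(xx,yy)],np.float32)
print(s[i],cv2.minAreaRect(W), cv2.boxPoints(cv2.minAreaRect(W)))
# gold
g=(hsv[...,0]>15)&(hsv[...,0]<32)&(hsv[...,1]>110)&(hsv[...,2]>100)&(l==i)
yy,xx=np.nonzero(g);W=np.array([at_z(p,u,v,.036)[:2] for u,v in zip(xx,yy)],np.float32);print("gold",cv2.minAreaRect(W),cv2.boxPoints(cv2.minAreaRect(W)))
b=(hsv[...,0]>100)&(hsv[...,0]<125)&(hsv[...,1]>120)&(hsv[...,2]>60); b[:, :200]=0;b[:,230:]=0
yy,xx=np.nonzero(b);W=np.array([at_z(p,u,v,.042)[:2] for u,v in zip(xx,yy)],np.float32);print("blue",cv2.boxPoints(cv2.minAreaRect(W)))
o=(hsv[...,0]<15)&(hsv[...,1]>150)&(hsv[...,2]>120);o[:180]=0;o[196:]=0;o[:,:295]=0;o[:,320:]=0
yy,xx=np.nonzero(o);print("knob",len(xx),at_z(p,xx.mean(),yy.mean(),.047))
```

```text
[ 209  183  138   58 4758] ((0.5560795664787292, 0.01993083953857422), (0.12282660603523254, 0.3697751760482788), 7.5896897315979) [[ 0.47078466  0.19508734]
 [ 0.5196239  -0.17144835]
 [ 0.64137447 -0.15522566]
 [ 0.59253526  0.21131003]]
gold ((0.5623645782470703, -0.013159789144992828), (0.1015148013830185, 0.17977185547351837), 7.516360759735107) [[ 0.5002854   0.06931426]
 [ 0.5238012  -0.10891292]
 [ 0.62444377 -0.09563384]
 [ 0.60092795  0.08259334]]
blue [[0.47668928 0.22775164]
 [0.47719222 0.14545879]
 [0.9408918  0.14829251]
 [0.94038886 0.23058537]]
knob 10 [ 0.61339365 -0.0621437   0.047     ]
```

View pics/crop1.png

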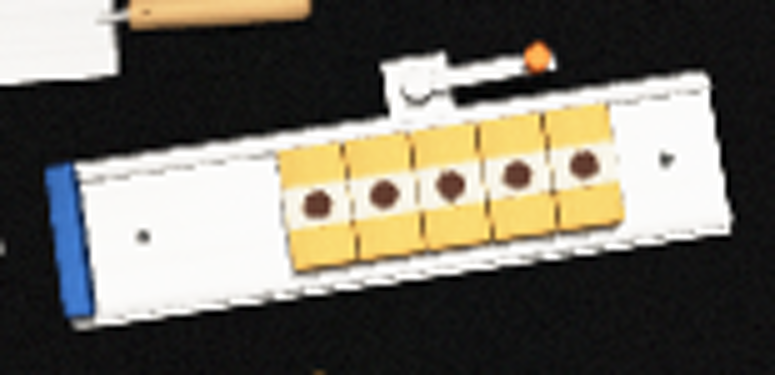

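```bash
cat >> h.py <<'E'
def load():
    a=np.load("pose.npy"); return a
def w2r(X,a): 
    c,s=np.cos(a[2]),np.sin(a[2]); d=np.array(X[:2])-a[:2]; return np.array([c*d[0]+s*d[1],-s*d[0]+c*d[1]])
def r2w(x,a):
    c,s=np.cos(a[2]),np.sin(a[2]); return a[:2]+[c*x[0]-s*x[1],s*x[0]+c*x[1]]
E
python3 - <<'E'
from h import *
from scipy.optimize import least_squares
p=camera("top")
px=lambda a:(a[0]/5+200-.4,a[1]/5+175-.4)
dots=[at_z(p,*px(d),.036)[:2] for d in [(317,205),(384,195),(451,185),(517,175),(585,164)]]
D=np.array(dots);print(np.diff(D,axis=0),D)
pts=[((710,75),.016,(.045,-.2)),((730,232),.016,(-.045,-.2)),((418,90),.032,(.058,-.041)),((537,55),.050,(.058+.065*np.sin(.436),-.041-.065*np.cos(.436))),((75,165),.042,(.045,.150)),((95,315),.042,(-.045,.150))]
W=[at_z(p,*px(a),z)[:2] for a,z,_ in pts]
def f(a): return np.r_[np.ravel([w2r(w,a)-q[2] for w,q in zip(W,pts)]),[w2r(d,a)[0] for d in D]]
r=least_squares(f,[.54,.02,.13],loss="soft_l1",f_scale=.003);a=r.x;np.save("pose.npy",a);print(a,np.round(f(a)*1000,1))
print(np.round([w2r(d,a) for d in D],4))
o=manip.get_obs();print("pusher goal", r2w((0,-.15),a), r2w((0,-.19),a))
from scipy.spatial.transform import Rotation as Ro
print(Ro.from_quat(o["ee_rot"]).as_matrix().round(3))
E
```

```text
[[ 0.0048362  -0.03616161]
 [ 0.00483604 -0.03618457]
 [ 0.00484807 -0.03569278]
 [ 0.00538126 -0.03685794]] [[ 0.53583859  0.05655296]
 [ 0.54067479  0.02039135]
 [ 0.54551083 -0.01579322]
 [ 0.5503589  -0.051486  ]
 [ 0.55574017 -0.08834394]]
[0.53831591 0.03310848 0.12452978] [ -1.1   0.    1.4   2.6  -2.5   1.8 -22.9  -4.9  -5.5  -0.3   2.7  -0.8
   0.5   0.8   1.1   1.4   2.2]
[[ 0.0005  0.0236]
 [ 0.0008 -0.0129]
 [ 0.0011 -0.0494]
 [ 0.0014 -0.0854]
 [ 0.0022 -0.1227]]
pusher goal [ 0.55694713 -0.11572995] [ 0.56191546 -0.15542019]
[[-0.939  0.343  0.   ]
 [ 0.343  0.939  0.   ]
 [ 0.     0.    -1.   ]]
```

```bash
cat >> h.py <<'E'
from scipy.spatial.transform import Rotation as Ro
def goal(tgts,a=None):
    """tgts: rows of (rail x, rail y, world z); prints fractions from present pose and spin to tool y || rail x"""
    a=load() if a is None else a
    o=manip.get_obs(); M=Ro.from_quat(o["ee_rot"]).as_matrix(); 
    yaw=np.arctan2(M[1,1],M[0,1]); d=(a[2]-yaw+np.pi/2)%np.pi-np.pi/2
    print("t",o["clock"],"rail",w2r(o["position"],a).round(4),"z",round(o["position"][2],4),"spin",round(-np.degrees(d)/30,3),"F",np.round(o["ft_force"],1))
    for t in tgts: print(np.round(M.T@(np.r_[r2w(t[:2],a),t[2]]-o["position"])/.15,3))
E
python3 - <<'E'
from h import *
from scipy.optimize import least_squares
p=camera("top")
px=lambda a:(a[0]/5+200-.4,a[1]/5+175-.4)
D=[at_z(p,*px(d),.036)[:2] for d in [(317,205),(384,195),(451,185),(517,175),(585,164)]]
pts=[((710,75),.016,(.045,-.2)),((730,232),.016,(-.045,-.2)),((418,90),.032,(.058,-.041)),((75,165),.042,(.045,.150)),((95,315),.042,(-.045,.150))]
W=[at_z(p,*px(a),z)[:2] for a,z,_ in pts]
f=lambda a:np.r_[np.ravel([w2r(w,a)-q[2] for w,q in zip(W,pts)]),[w2r(d,a)[0] for d in D]]
a=least_squares(f,[.54,.02,.13],loss="soft_l1",f_scale=.003).x;np.save("pose.npy",a);print(a,np.round(f(a)*1000,1))
kn=w2r(at_z(p,*px((537,55)),.050),a);print("knob",kn,"blocks",[w2r(d,a)[1].round(4) for d in D])
goal([(0,-.175,.2)],a)
E
```

```text
[0.53847023 0.0337231  0.12788453] [-2.  -0.7  0.5  2.2 -2.8  1.  -5.2 -1.   2.9 -1.2  0.3  0.5  0.7  0.9
  1.6]
knob [ 0.0619703  -0.10557926] blocks [np.float64(0.023), np.float64(-0.0135), np.float64(-0.05), np.float64(-0.086), np.float64(-0.1233)]
t 0.8 rail [-0.2511  0.5903] z 0.2533 spin 2.088 F [-0.  -0.4 -0.3]
[-3.832 -3.761  0.355]
```

Emit:
carry_out:
  deltas:
    - [-0.3,-0.3,0,0,-1]
    - [-0.6,-0.6,0,0,-1]
    - [-0.9,-0.9,0,0,-1]
    - [-1,-1,0,0,-1]
    - [-1,-1,0,0,-1]
  force: 40

```text
clock: 1.42
position: [0.3049, 0.3933, 0.2539]
ee_rot: [0.176, 0.984, 0.0, 0.0]
ft_force: [-0.8, 0.4, -1.4]
grip_width: 0.003
grasp_force: 0.0
```

Emit:
carry_out:
  deltas:
    - [-0.3,-0.3,0,0,-1]
    - [-0.6,-0.6,0,0,-1]
    - [-0.9,-0.9,0,0,-1]
    - [-1,-1,0,0,-1]
    - [-1,-1,0,0,-1]

```text
clock: 2.05
position: [0.3938, 0.2021, 0.2535]
ee_rot: [0.175, 0.985, 0.0, 0.0]
ft_force: [-1.0, 0.5, 0.1]
grip_width: -0.003
grasp_force: 0.0
```

Emit:
carry_out:
  deltas:
    - [-0.3,-0.3,0,0.3,-1]
    - [-0.6,-0.6,0,0.6,-1]
    - [-0.9,-0.9,0,0.9,-1]
    - [-1,-1,0,1,-1]
    - [-1,-1,0,1,-1]
    - [-1,-1,0,1,-1]

```text
clock: 2.8
position: [0.4825, 0.0126, 0.2531]
ee_rot: [0.421, 0.907, 0.0, -0.0]
ft_force: [-0.8, 0.1, -0.5]
grip_width: 0.001
grasp_force: 0.0
```

```bash
python3 -c "
from h import *
goal([(0,-.175,.2)])"
```

```text
t 2.8 rail [-0.0582 -0.0138] z 0.2531 spin 1.096 F [-0.8  0.1 -0.5]
[-1.113 -0.258  0.353]
```

Emit:
carry_out:
  deltas:
    - [-0.3,-0.1,0,0.3,-1]
    - [-0.6,-0.2,0,0.6,-1]
    - [-0.9,-0.26,0,0.9,-1]
    - [-1,-0.26,0.2,1,-1]
    - [-1,-0.26,0.3,1,-1]
    - [-1,-0.26,0.3,1,-1]

```text
clock: 3.55
position: [0.5485, -0.1275, 0.2072]
ee_rot: [0.642, 0.767, -0.0, -0.001]
ft_force: [-1.1, 0.6, 0.2]
grip_width: -0.001
grasp_force: 0.0
```

```bash
python3 -c "
from h import *
goal([(0,-.178,.2),(0,-.178,.038),(0,-.1,.038)])"
```

```text
t 3.55 rail [-0.0106 -0.1612] z 0.2072 spin 0.095 F [-1.1  0.6  0.2]
[-0.115  0.065  0.048]
[-0.117  0.068  1.128]
[0.402 0.094 1.128]
```

Emit:
carry_out:
  deltas:
    - [-0.115,0.065,0.1,0.1,-1]
    - [-0.115,0.065,0.4,0.1,-1]
    - [-0.115,0.065,0.7,0.1,-1]
    - [-0.115,0.065,0.9,0.1,-1]
    - [-0.115,0.065,0.9,0.1,-1]
    - [-0.115,0.065,0.9,0.1,-1]

```text
clock: 4.3
position: [0.5629, -0.1445, 0.0752]
ee_rot: [0.662, 0.749, 0.001, 0.001]
ft_force: [-0.3, 0.5, 0.4]
grip_width: -0.003
grasp_force: 0.0
```

Run:
```python
from h import *
goal([(0,-.178,.038),(0,-.1,.038)])
p=camera("top")
c=p["img"][165:255,200:370]; cv2.imwrite("pics/crop2.png",cv2.resize(c,None,fx=4.5,fy=4.5,interpolation=cv2.INTER_CUBIC)[:,:,::-1])
p=camera("side");c=p["img"][160:280,220:340]; cv2.imwrite("pics/crop3.png",cv2.resize(c,None,fx=5,fy=5,interpolation=cv2.INTER_CUBIC)[:,:,::-1])
```

```text
t 4.3 rail [ 0.0015 -0.1799] z 0.0752 spin -0.01 F [-0.3  0.5  0.4]
[ 0.013 -0.01   0.248]
[ 0.533 -0.013  0.248]
```

View pics/crop3.png

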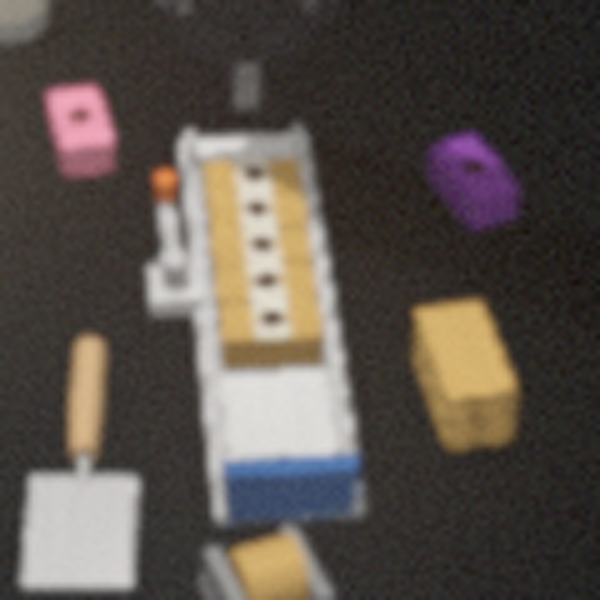

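The closed fingers, at (245,85) in the crop, are centred behind the row, which has its dots along x≈260. Next I lower and make contact.

Emit:
carry_out:
  deltas:
    - [0,-0.01,0.12,0,-1]
    - [0,-0.01,0.25,0,-1]
    - [0,-0.01,0.25,0,-1]
    - [0.05,-0.01,0.25,0,-1]
    - [0.1,-0.01,0.25,0,-1]
    - [0.15,-0.01,0.25,0,-1]
    - [0.2,-0.01,0.25,0,-1]
    - [0.25,-0.01,0.25,0,-1]
    - [0.3,-0.01,0.25,0,-1]
    - [0.3,-0.01,0.25,0,-1]

```text
clock: 5.65
position: [0.5548, -0.0997, 0.0358]
ee_rot: [0.663, 0.749, 0.0, -0.0]
ft_force: [0.6, -1.0, 0.2]
grip_width: 0.004
grasp_force: 0.0
```

Run:
```python
from h import *
goal([(0,-.05,.038),(0,-.041,.038)])
p=camera("side");c=p["img"][160:280,220:340]; cv2.imwrite("pics/crop4.png",cv2.resize(c,None,fx=5,fy=5,interpolation=cv2.INTER_CUBIC)[:,:,::-1])
```

```text
t 5.65 rail [-0.0008 -0.1344] z 0.0358 spin -0.01 F [ 0.6 -1.   0.2]
[ 0.563  0.002 -0.015]
[ 0.623  0.002 -0.014]
```

View pics/crop4.png

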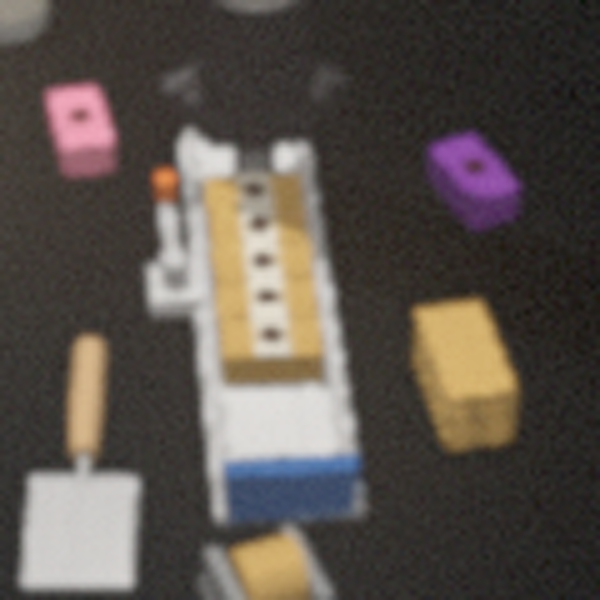

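The fingers at (257,155) are pushing the row straight as a closed train. I continue steadily.

Emit:
carry_out:
  deltas:
    - [0.03,0,0,0,-1]
    - [0.07,0,0,0,-1]
    - [0.11,0,0,0,-1]
    - [0.15,0,0,0,-1]
    - [0.19,0,0,0,-1]
    - [0.23,0,0,0,-1]
    - [0.27,0,0,0,-1]
    - [0.31,0,0,0,-1]
    - [0.35,0,0,0,-1]
    - [0.39,0,0,0,-1]
    - [0.43,0,0,0,-1]
    - [0.46,0,0,0,-1]
    - [0.49,0,0,0,-1]
    - [0.51,0,0,0,-1]
    - [0.53,0,0,0,-1]
    - [0.55,0,0,0,-1]
    - [0.56,0,0,0,-1]
    - [0.57,0,0,0,-1]
    - [0.57,0,0,0,-1]

```text
clock: 8.07
position: [0.5445, -0.0155, 0.0358]
ee_rot: [0.663, 0.749, 0.0, -0.0]
ft_force: [-1.5, -0.2, 0.6]
grip_width: 0.001
grasp_force: 0.1
```

Run:
```python
from h import *
goal([(0,-.041,.038)])
p=camera("side");c=p["img"][160:280,220:340]; cv2.imwrite("pics/crop5.png",cv2.resize(c,None,fx=5,fy=5,interpolation=cv2.INTER_CUBIC)[:,:,::-1])
```

```text
t 8.075 rail [-0.0003 -0.0496] z 0.0358 spin -0.012 F [-1.5 -0.2  0.6]
[ 0.057  0.002 -0.015]
```

View pics/crop5.png

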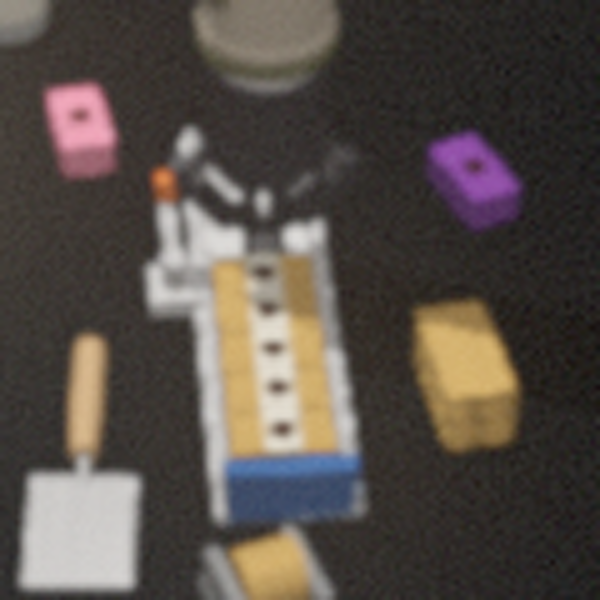

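The row front at (283,452) nearly meets the stop's edge (295,460). I creep on in small steps and watch the force.

Emit:
carry_out:
  deltas:
    - [0.01,0,0,0,-1]
    - [0.02,0,0,0,-1]
    - [0.03,0,0,0,-1]
    - [0.04,0,0,0,-1]
    - [0.04,0,0,0,-1]

```text
clock: 8.75
position: [0.5438, -0.0096, 0.0358]
ee_rot: [0.663, 0.749, 0.0, -0.0]
ft_force: [-0.0, -1.2, -0.5]
grip_width: 0.004
grasp_force: 0.5
```

Emit:
carry_out:
  deltas:
    - [0.01,0,0,0,-1]
    - [0.02,0,0,0,-1]
    - [0.02,0,0,0,-1]

```text
clock: 9.12
position: [0.5434, -0.0066, 0.0358]
ee_rot: [0.663, 0.749, 0.0, -0.0]
ft_force: [-0.7, -0.7, 0.5]
grip_width: 0.0
grasp_force: 0.6
```

Emit:
carry_out:
  deltas:
    - [0.01,0,0,0,-1]
    - [0.02,0,0,0,-1]

```text
clock: 9.38
position: [0.5433, -0.0057, 0.0359]
ee_rot: [0.663, 0.748, -0.0, 0.001]
ft_force: [2.0, -11.3, -0.6]
grip_width: 0.0
grasp_force: 5.7
```

Emit:
carry_out:
  deltas:
    - [0.01,0,0,0,-1]
    - [0.02,0,0,0,-1]

```text
clock: 9.62
position: [0.5436, -0.0054, 0.0362]
ee_rot: [0.664, 0.748, -0.001, 0.003]
ft_force: [4.9, -18.5, -0.7]
grip_width: -0.002
grasp_force: 10.2
```

The arm stalls at 11–18 N, so the row is home against the stop. I back off, lift and look.

Emit:
carry_out:
  deltas:
    - [0,0,0,0,-1]
    - [0,0,0,0,-1]
    - [-0.1,0,0,0,-1]
    - [-0.3,0,0,0,-1]
    - [-0.4,0,-0.3,0,-1]
    - [-0.5,0,-0.6,0,-1]
    - [-0.5,0.5,-0.6,0,-1]
    - [-0.5,0.8,-0.6,0,-1]
    - [-0.5,0.8,-0.6,0,-1]

```text
clock: 10.75
position: [0.6731, -0.0586, 0.1236]
ee_rot: [0.662, 0.75, -0.0, -0.001]
ft_force: [0.0, 0.7, -0.6]
grip_width: 0.001
grasp_force: 0.0
```

Run:
```python
from h import *
a=load()
p=camera("side");c=p["img"][160:280,220:340]; cv2.imwrite("pics/crop6.png",cv2.resize(c,None,fx=5,fy=5,interpolation=cv2.INTER_CUBIC)[:,:,::-1])
hsv=cv2.cvtColor(p["img"],cv2.COLOR_RGB2HSV)
o=((hsv[...,0]<14)&(hsv[...,1]>150)&(hsv[...,2]>120)).astype(np.uint8);o[:185]=0;o[210:]=0;o[:,:240]=0;o[:,262:]=0
yy,xx=np.nonzero(o);k=w2r(at_z(p,xx.mean(),yy.mean(),.045),a);print("knob",len(xx),k)
goal([(.085,-.115,.1),(.085,-.115,.062)])
```

```text
knob 15 [ 0.06114457 -0.10889115]
t 10.8 rail [ 0.1198 -0.1099] z 0.1242 spin -0.009 F [-0.9 -0.9  0.1]
[-0.035 -0.231  0.162]
[-0.035 -0.231  0.415]
```

View pics/crop6.png

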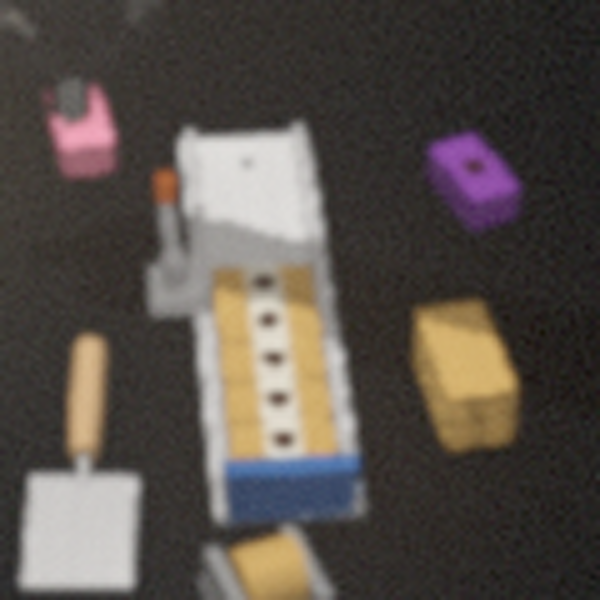

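The row is home: its front at (285,452) is flush with the stop. The keeper knob is at (166,185), rail about (61,-107) mm. I lower outside the knob.

Emit:
carry_out:
  deltas:
    - [-0.01,-0.165,0.1,0,-1]
    - [-0.01,-0.165,0.25,0,-1]
    - [-0.01,-0.165,0.415,0,-1]
    - [-0.01,-0.165,0.415,0,-1]

```text
clock: 11.3
position: [0.6443, -0.0652, 0.0622]
ee_rot: [0.663, 0.749, -0.001, -0.002]
ft_force: [0.3, -0.8, 0.5]
grip_width: 0.001
grasp_force: 0.0
```

Run:
```python
from h import *
z=.062
goal([(.0795,-.110,z),(.0536,-.1146,z),(.0308,-.1023,z),(.0144,-.0821,z),(.006,-.070,z),(.001,-.059,z)])
```

```text
t 11.3 rail [ 0.0923 -0.1116] z 0.0622 spin -0.013 F [ 0.3 -0.8  0.5]
[ 0.01  -0.086  0.002]
[-0.022 -0.258  0.002]
[ 0.059 -0.411  0.003]
[ 0.193 -0.521  0.003]
[ 0.273 -0.577  0.004]
[ 0.347 -0.611  0.004]
```

Emit:
carry_out:
  deltas:
    - [0.01,-0.04,0,0,-1]
    - [0.01,-0.09,0,0,-1]
    - [0,-0.14,0,0,-1]
    - [-0.01,-0.2,0,0,-1]
    - [-0.02,-0.26,0,0,-1]
    - [0,-0.31,0,0,-1]
    - [0.03,-0.36,0,0,-1]
    - [0.06,-0.41,0,0,-1]
    - [0.06,-0.41,0,0,-1]

```text
clock: 12.42
position: [0.5831, -0.0644, 0.0634]
ee_rot: [0.663, 0.749, -0.001, -0.0]
ft_force: [-0.4, -2.4, 0.3]
grip_width: -0.003
grasp_force: 1.3
```

Run:
```python
from h import *
z=.062
goal([(.0308,-.1023,z),(.0144,-.0821,z),(.006,-.070,z),(.001,-.059,z)])
p=camera("side");c=p["img"][160:280,220:340]; cv2.imwrite("pics/crop7.png",cv2.resize(c,None,fx=5,fy=5,interpolation=cv2.INTER_CUBIC)[:,:,::-1])
```

```text
t 12.425 rail [ 0.0318 -0.103 ] z 0.0634 spin -0.013 F [-0.4 -2.4  0.3]
[ 0.005 -0.007  0.009]
[ 0.139 -0.117  0.009]
[ 0.219 -0.173  0.009]
[ 0.292 -0.207  0.009]
```

View pics/crop7.png

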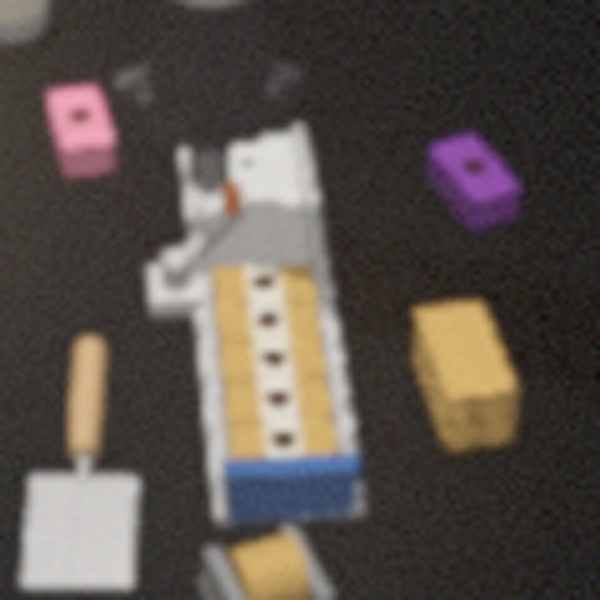

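The knob at (231,197) is swinging in, with the finger trailing at its corner (210,168), as planned. I continue.

Emit:
carry_out:
  deltas:
    - [0.03,-0.03,0,0,-1]
    - [0.07,-0.06,0,0,-1]
    - [0.1,-0.09,0,0,-1]
    - [0.14,-0.12,0,0,-1]
    - [0.18,-0.15,0,0,-1]
    - [0.22,-0.17,0,0,-1]
    - [0.25,-0.19,0,0,-1]
    - [0.28,-0.2,0,0,-1]
    - [0.28,-0.2,0,0,-1]

```text
clock: 13.6
position: [0.549, -0.0253, 0.0634]
ee_rot: [0.663, 0.749, -0.0, -0.0]
ft_force: [-0.0, -1.0, -1.0]
grip_width: -0.002
grasp_force: 0.0
```

Emit:
carry_out:
  deltas:
    - [0.01,0,0,0,-1]
    - [0.02,0,0,0,-1]
    - [0.02,0,0,0,-1]

```text
clock: 13.98
position: [0.549, -0.0227, 0.0634]
ee_rot: [0.663, 0.749, -0.0, -0.0]
ft_force: [-0.9, -1.3, -0.1]
grip_width: -0.001
grasp_force: 0.2
```

Emit:
carry_out:
  deltas:
    - [0.01,0,0,0,-1]
    - [0.02,0,0,0,-1]
    - [0.02,0,0,0,-1]

```text
clock: 14.35
position: [0.5488, -0.0215, 0.0636]
ee_rot: [0.663, 0.748, -0.001, 0.001]
ft_force: [0.8, -7.5, -0.6]
grip_width: 0.001
grasp_force: 3.2
```

Emit:
carry_out:
  deltas:
    - [0.01,0,0,0,-1]
    - [0.01,0,0,0,-1]

```text
clock: 14.6
position: [0.5487, -0.0212, 0.0636]
ee_rot: [0.664, 0.748, -0.001, 0.001]
ft_force: [0.9, -12.0, -1.6]
grip_width: 0.002
grasp_force: 4.8
```

The keeper stalls at its stop. I hold, back away, lift clear and check.

Emit:
carry_out:
  deltas:
    - [0,0,0,0,-1]
    - [0,0,0,0,-1]
    - [-0.05,0,0,0,-1]
    - [-0.2,0,0,0,-1]
    - [-0.4,0,-0.1,0,-1]
    - [-0.6,0,-0.5,0,-1]
    - [-0.8,0,-0.9,0,-1]
    - [-0.9,0,-1,0,-1]
    - [-0.9,0,-1,0,-1]

```text
clock: 15.72
position: [0.5656, -0.1539, 0.2155]
ee_rot: [0.664, 0.748, 0.001, 0.001]
ft_force: [-0.1, -0.3, 0.6]
grip_width: -0.005
grasp_force: 0.0
```

Run:
```python
from h import *
goal([])
p=camera("side");c=p["img"][160:280,220:340]; cv2.imwrite("pics/crop8.png",cv2.resize(c,None,fx=5,fy=5,interpolation=cv2.INTER_CUBIC)[:,:,::-1])
a=load();hsv=cv2.cvtColor(p["img"],cv2.COLOR_RGB2HSV)
o=((hsv[...,0]<12)&(hsv[...,1]>150)&(hsv[...,2]>120)).astype(np.uint8);o[:190]=0;o[225:]=0;o[:,:250]=0;o[:,290:]=0
yy,xx=np.nonzero(o);print("knob",len(xx),xx.mean(),yy.mean(),w2r(at_z(p,xx.mean(),yy.mean(),.045),a))
```

```text
t 15.725 rail [ 0.003  -0.1896] z 0.2155 spin -0.016 F [-0.1 -0.3  0.6]
knob 0 nan nan [nan nan]<stdin>:6: RuntimeWarning: Mean of empty slice.
  ret = ret.dtype.type(ret / rcount)
```

View pics/crop8.png

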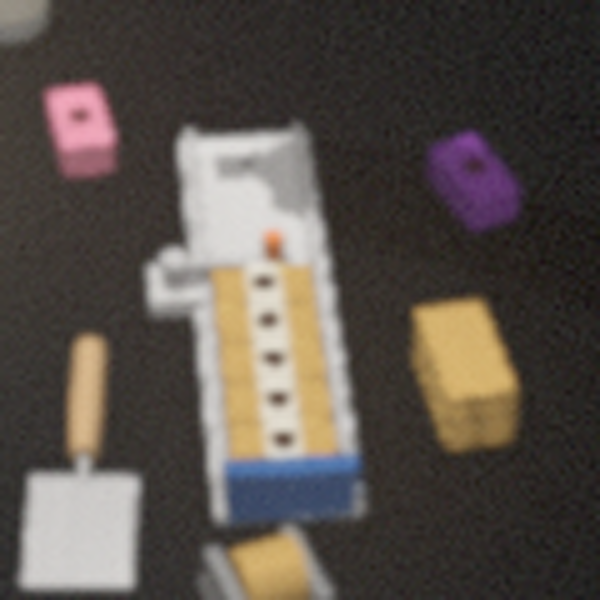

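The row is home, and the keeper lies across behind it with its knob at (274,243). It stalled on its stop at 12 N. I hand in.

```bash
python3 -c "
from h import *
print(proj(camera('side'),[*r2w((-.007,-.041),load()),.042]))
print(ticket.hand_in())"
```

```text
[274.58126634 209.07190053]
the job is handed in; nothing more can be done
None
```

I pushed the row home against the blue stop, shut the keeper behind it, left the rest of the table untouched, and handed the job in at about 16 s; the hand-in returned no verdict.

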